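Lock the fly-tying vise head onto its pedestal

TASK

Take the fly-tying vise head (the dark grey one with the slanted grey jaw barrel) and set it down into the bayonet turret of the steel pedestal with its two brass lugs in the open gaps, then twist it clockwise (seen from above) until the lugs are fully home under the red claws against their stops, and let go. Leave the magnifier head and the spool head standing where they are.

Things in the scene. Friction and masses are not known exactly. Their poses are not given: they have to be found in the camera images.
- vise_head: Part to mount, 105 mm tall, 0.4 kg, stands upright. Origin: underside centre, z up. Spigot 40 mm dia, tapered to 28 at the bottom; brass lug bar 72 mm along x, 14 wide, heights 16-23; dark grey grip block, heights 50-105, 24 mm thick in y (grip these faces), 36 in x. Grey slanted jaw barrel reaches 107 mm to +x at heights 65-105, crank 48 mm to -x. Lugs alike: fits either way round.
- pedestal: Fixed plate 150x130x12 mm; origin: underside centre, on turret axis. Head's underside rests 12 mm up, in a ring of 48 mm inner dia, rim 26 up. Claws at +x and -x: red lips 27 mm from axis, 32 wide, heights 40-48; 5 mm play over lugs. Enter with head x (either way) on the white dashes, 70 deg (+-25) counterclockwise of pedestal x, then turn 70 deg clockwise: head x along pedestal x = locked, at stops.
- magnifier_head: Bystander, leave standing: same brass-lugged foot and grip block size, but the block is white and carries a black-rimmed round lens, 60 mm diameter, reaching 92 mm to its +x at heights 85-91 mm. Origin: centre of its underside, z up.
- spool_head: Bystander, leave standing: same brass-lugged foot and grip block size, but the block is pale wood and carries a level pin with a pink thread spool (34 mm diameter, centre at 80 mm height) reaching 81 mm to its +x. Origin: centre of its underside, z up.
Things that resemble listed ones, but are neither listed nor needed, are in the scene too. What is shaped like the vise_head but green or purple is not meant.

How it is judged:
On the way:
1. the vise head is down in the turret, its lugs still in the open gaps (horizontal distance between vise_head and pedestal below 0.01 m and z of vise_head in the frame of pedestal below 0.018 m and angle between vise_head's own z axis and vertical below 0.15 rad and angle between the x axis of vise_head and the x axis of pedestal, either way round above 0.5 rad), for 0.1 s.
At the end, for the whole second after the job is handed in: Vise head upright (7 degrees) and still in the turret, within 10 mm of its axis and 4 mm of the plate in height, lugs within 15 degrees of the pedestal's x axis (either way round), released; magnifier and spool heads upright (11 degrees) within 30 mm of their starts (horizontal distance between vise_head and pedestal below 0.01 m and z of vise_head in the frame of pedestal between 0.008 and 0.016 m and angle between vise_head's own z axis and vertical below 0.12 rad and angle between the x axis of vise_head and the x axis of pedestal, either way round below 0.26 rad and linear speed of vise_head below 0.02 m/s and distance of each of magnifier_head, spool_head from where it was at the start of the episode below 0.03 m and angle between each of magnifier_head, spool_head's own z axis and vertical below 0.2 rad); the robot touches nothing.
It fails at once if the magnifier head or the spool head is moved more than 50 mm or tipped over (distance of any of magnifier_head, spool_head from where it was at the start of the episode above 0.05 m or angle between any of magnifier_head, spool_head's own z axis and vertical above 0.5 rad).
It also fails if it takes over 48 s, if anything falls off the work surface, if the arm or the gripper's body presses on something with over 40 N, if the wrist force passes 120 N, or if a joint passes its speed limit or range.

ROBOT

A 6-joint arm with a two-finger parallel gripper is mounted at the origin on the work surface. World frame = base frame: x ahead of the robot, y to its left, z up, the work surface at z = 0. Lengths are in m, angles in rad, forces in N, time in s.
With the tool pointing down it reaches from about 0.325 to 0.775 m from the base axis. Payload 5.5 kg.
Tool frame: the origin (TCP) lies midway between the tips of the shut fingers; the grasp point (between the pads) lies arm.pinch_z behind it (arm.pinch_z is the distance from the TCP to the grasp point, in m); z points along the fingers, y is the line along which they close (so a half turn about z gives the same grasp; the last joint's range is limited). The gripper opens to 85 mm and grips with 20 to 120 N. Pads are 22 mm wide; open, the fingers measure 114 mm over their backs; the gripper's body (76 mm by 85 mm) begins 54 mm behind the grasp point. The pads swing forward as they close: fully open they stand 13 mm farther back than shut.
Start: joints at [1.202, 0.091, 1.231, -0, 1.82, -0.057], TCP at [0.184, 0.571, 0.231] pointing down, gripper open.
Joint ranges: [-2.87, 2.87], [-0.86, 2.18], [0.17, 2.46], [-1.51, 4.65], [0.06, 2.69], [-2.65, 2.65]. Speed limits (rad/s): [2.57, 2.57, 3.01, 3.14, 3.14, 3.14].

INTERFACE

Orientations are given as a unit quaternion [x, y, z, w].
In Python, from cell import arm, capture, camera_params, workorder gives the robot as it stands.
- The arm moves only by the shell command python3 -m jog 'ROWS'. ROWS is JSON, a list of rows, each a list of 3 entries, a list of its own where there are three numbers: the turn, a rotation vector about the tool's x, y, z in degrees, then the shift along the tool's x, y, z in m, then the closure, from 0 (fully open) to 1 (shut). In form: [[[ax, ay, az], [tx, ty, tz], grip], ...]. A call has 1 to 10 rows; each row shifts and turns the commanded pose from where the row before left it, along the tool's axes as they then stand; what a row does not reach is not made up. A row lasts 1/8 s, in which the tool goes at most 62.5 mm and 10.7 degrees, less where a joint would pass 70% of its speed; a pose out of reach is approached as far as the arm can. A call is refused whole if a number of a shift passes 0.0625 or a number of a turn 10.7, either way. A call with a gripper value outside its range is refused whole. The fingers move at their own pace and stop on an object; the grip force is fixed at half the most. Time passes only in rows, so rows that do not move let the fingers close. It gives the time, the measured TCP pose, the force, the opening and the grip force at its end, in the units of the state.
- arm.sense(): the state, without advancing time (a new reading comes with each control period).
- capture(name): name is "scene" or "side" or "wrist"; returns the picture (384x512x3 uint8, blue, green, red); there is no depth.
- camera_params(name): a dict with "fx", "fy", "cx", "cy" (pixels), "R" (3x3) and "t" (3): a world point X has camera coordinates R X + t. Camera axes: x right, y down, z forward; pixel columns grow to the right and rows downward; lengths in m; the calibration is good to about 2 mm. The wrist camera is an equidistant fisheye: a pixel r from the principal point sees the ray r / f radians off the axis. A picture is of the moment at which its call begins: read the wrist's pose just before it. camera_params takes no time and is no camera call; for the wrist camera it gives the pose at the moment of the call.
- workorder.hand_in(): hands the job in; it is judged then, once.
The state is a dict: "time": time; "qpos": joint angles; "joint_velocities": joint speeds; "effort": joint torques, N m; "tcp_pos": TCP position; "orientation": TCP orientation; "ft_force": force on the tool from outside, world axes, zero at the start; "torque": the same for the moment, N m; "finger_gap": finger opening in m; "finger_force": force on a finger pad.
Only numpy, scipy, OpenCV 4.12 (cv2) and the standard library are available. Lean on these libraries where they do the work, as an engineer would, in place of code of your own. Each camera call takes 0.05 s, during which the arm holds its last target. There are 200 camera calls.

## Working session

There is one attempt and no reset: what is moved stays moved. The work goes in short steps, Python scripts to look and compute and a shell command to move; the robot and the scene stay as the last step left them, time stands still between calls to the robot, and variables do not carry over. Pictures are saved under pics/ and viewed, at most 10 in all, crops included, and the job is handed in when it is done.

```bash
mkdir -p pics; ls
python3 - <<'E'
from cell import arm,capture,camera_params
import cv2
for n in("scene","side"):
    cv2.imwrite(f"pics/{n}0.png",cv2.resize(capture(n),(800,600),interpolation=cv2.INTER_CUBIC))
s=arm.sense();print(s["time"],s["tcp_pos"],s["orientation"],arm.pinch_z,s["finger_gap"])
E
```

```text
pics
0.1 [0.18395377 0.57084095 0.23023534] [ 1.55258886e-01  9.87873411e-01 -8.74391314e-04 -1.91223113e-04] 0.0187 0.08552296183950536
```

View pics/scene0.png

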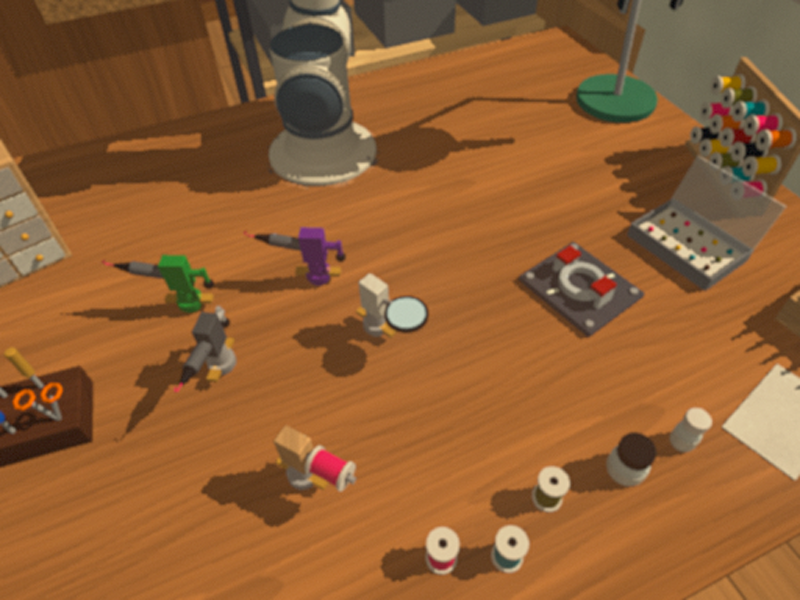

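View pics/side0.png

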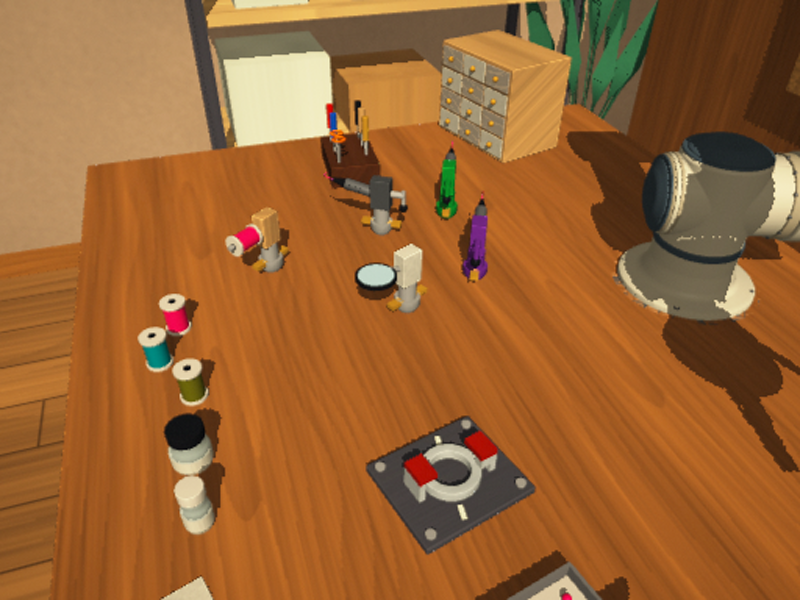

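Scene view (800x600 scale). These could be taken for the vise head: dark grey with a slanted grey barrel at (208,345), green at (180,280), purple at (315,255), the white magnifier at (375,300) and the wood spool at (295,460). I choose the dark grey one; in the side view it is at (381,200). The pedestal is at (580,287) in scene and (452,475) in side. Next is a close crop to check this.

```bash
cat > h.py <<'E'
import numpy as np,cv2
from cell import arm,capture,camera_params
def ray(n,u,v):
    p=camera_params(n);R=np.array(p["R"]);t=np.array(p["t"])
    x,y=(u-p["cx"])/p["fx"],(v-p["cy"])/p["fy"]
    if n=="wrist":
        r=np.hypot(x,y);d=np.array([x*np.sinc(r/np.pi),y*np.sinc(r/np.pi),np.cos(r)])
    else: d=np.array([x,y,1.])
    return -R.T@t,R.T@d
def atz(n,u,v,z):
    c,d=ray(n,u,v);return c+d*(z-c[2])/d[2]
def tri(*obs):
    A=np.zeros((3,3));b=np.zeros(3)
    for o in obs:
        c,d=ray(*o);d=d/np.linalg.norm(d);M=np.eye(3)-np.outer(d,d);A+=M;b+=M@c
    return np.linalg.solve(A,b)
def proj(n,X):
    p=camera_params(n);c=np.array(p["R"])@X+p["t"];return p["fx"]*c[0]/c[2]+p["cx"],p["fy"]*c[1]/c[2]+p["cy"]
E
python3 - <<'E'
from h import *
a=capture("scene");b=capture("side")
def crop(i,x,y,w,h,W,H):return cv2.resize(i[y:y+h,x:x+w],(W,H),interpolation=cv2.INTER_CUBIC)
# each 400x300 = 5x of 80x60
top=np.hstack([crop(a,100,190,80,60,400,300),crop(b,205,105,80,60,400,300)])
bot=np.hstack([crop(a,325,150,100,75,400,300),crop(b,230,260,120,90,400,300)])
cv2.imwrite("pics/c1.png",np.vstack([top,bot]))
print(proj("scene",arm.sense()["tcp_pos"]),proj("side",arm.sense()["tcp_pos"]))
E
```

```text
(np.float64(412.070423995374), np.float64(10.580314734856586)) (np.float64(685.1796776466058), np.float64(323.642315448184))
```

View pics/c1.png

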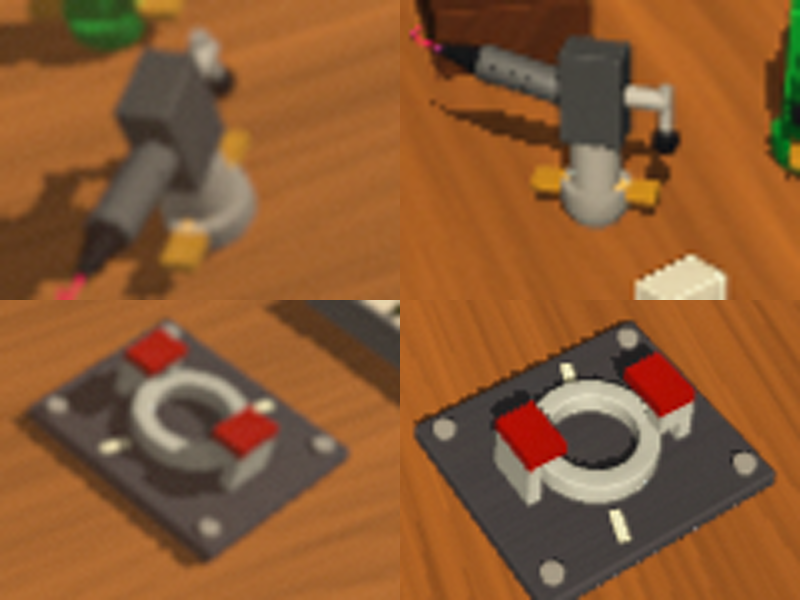

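The choice is confirmed: dark grey block, slanted grey barrel, brass lugs. Now its pose and the pedestal's from these crop pixels.

Run:
```python
from h import *
np.set_printoptions(precision=4,suppress=True)
S=lambda x,y:(100+x/5,190+y/5); D=lambda x,y:(205+x/5,105+y/5)
P=lambda x,y:(325+x/4,150+y/4); Q=lambda x,y:(230+x*.3,260+y*.3)
def both(l,s,d,z):print(l,atz("scene",*s,z),atz("side",*d,z),tri(("scene",*s),("side",*d)))
both("top",S(160,84),D(595,55)if 0 else D(195,55),.105)
both("lug+",S(185,245),D(145,180),.02)
both("lug-",S(236,147),D(240,192),.02)
for s,d in zip([(57,105),(172,30),(323,143),(209,226)],[(152,273),(345,162),(228,38),(44,129)]):both("bolt",P(*s),Q(*d),.013)
for s,d in zip([(155,52),(246,130)],[(260,84),(132,135)]):both("claw",P(*s),Q(*d),.048)
for s,d in zip([(113,146),(263,106)],[(220,226),(168,71)]):both("dash",P(*s),Q(*d),.012)
print(arm.sense()["tcp_pos"])
```

```text
top [ 0.4352 -0.2955  0.105 ] [ 0.4317 -0.2894  0.105 ] [ 0.4303 -0.296   0.1008]
lug+ [ 0.4534 -0.3115  0.02  ] [ 0.4554 -0.3114  0.02  ] [ 0.4548 -0.3113  0.0206]
lug- [ 0.4103 -0.2787  0.02  ] [ 0.4083 -0.2823  0.02  ] [ 0.4102 -0.2788  0.0215]
bolt [0.4751 0.1919 0.013 ] [0.569  0.3206 0.013 ] [ 0.491   0.2424 -0.062 ]
bolt [0.4498 0.2951 0.013 ] [0.4475 0.2909 0.013 ] [0.4502 0.2933 0.0157]
bolt [0.5703 0.3222 0.013 ] [0.4723 0.1907 0.013 ] [0.558  0.274  0.0896]
bolt [0.5944 0.2214 0.013 ] [0.5936 0.2195 0.013 ] [0.5944 0.2206 0.0141]
claw [0.4879 0.248  0.048 ] [0.4836 0.2537 0.048 ] [0.4832 0.2513 0.0438]
claw [0.5638 0.2598 0.048 ] [0.5597 0.2636 0.048 ] [0.5603 0.2622 0.0451]
dash [0.5179 0.2055 0.012 ] [0.5261 0.3058 0.012 ] [ 0.4858  0.2526 -0.0632]
dash [0.5292 0.3086 0.012 ] [0.5142 0.202  0.012 ] [0.5531 0.2604 0.0771]
[0.184  0.5709 0.2306]
```

```bash
cat >> h.py <<'E'
from scipy.spatial.transform import Rotation as Ro
def plan(wps,step=.055,deg=10,start=None):
    """wps: (x,y,z,psi) psi=world angle of tool y; prints tool-frame rows (turn z, shift)"""
    s=arm.sense();p=np.array(s["tcp_pos"]);R=Ro.from_quat(s["orientation"]).as_matrix()
    ps=np.degrees(np.arctan2(R[1,1],R[0,1]))
    if start is not None:p,ps=np.array(start[:3]),start[3]
    for w in wps:
        w=np.array(w,float);n=max(int(np.ceil(max(np.linalg.norm(w[:3]-p)/step,abs(w[3]-ps)/deg))),1)
        p0,s0=p.copy(),ps
        for i in range(1,n+1):
            t=p0+(w[:3]-p0)*i/n;d=t-p;a=np.radians(ps)
            x=np.array([-np.sin(a),np.cos(a)]);y=np.array([np.cos(a),np.sin(a)])
            x=-x if R[:2,0]@[-np.sin(np.arctan2(R[1,1],R[0,1])),np.cos(np.arctan2(R[1,1],R[0,1]))]<0 else x
            sh=np.round([d[:2]@x,d[:2]@y,-d[2]],3);tz=round(-(s0+(w[3]-s0)*i/n-ps),1)
            print(f"[[0,0,{tz}],[{sh[0]},{sh[1]},{sh[2]}],G],",end="")
            p=p+np.r_[x*sh[0]+y*sh[1],-sh[2]];ps-=tz
        print()
E
python3 - <<'E'
from h import *
s=arm.sense();print(Ro.from_quat(s["orientation"]).as_matrix().round(3),s["tcp_pos"])
for n,u,v in[("green",187,300),("purple",318,275),("mag",375,325),("spool",300,480)]:print(n,atz("scene",u*.64,v*.64,.02).round(3))
plan([(.40,.30,.25,66),(.50,-.02,.25,60),(.432,-.2955,.25,54)])
E
```

```text
[[-0.952  0.307 -0.   ]
 [ 0.307  0.952 -0.001]
 [ 0.    -0.001 -1.   ]] [0.18398806 0.57093296 0.23058449]
green [ 0.301 -0.32   0.02 ]
purple [ 0.337 -0.119  0.02 ]
mag [ 0.469 -0.074  0.02 ]
spool [ 0.653 -0.249  0.02 ]
[[0,0,0.9],[-0.041,-0.027,-0.003],G],[[0,0,0.9],[-0.042,-0.027,-0.003],G],[[0,0,0.8],[-0.042,-0.026,-0.002],G],[[0,0,0.9],[-0.042,-0.026,-0.003],G],[[0,0,0.9],[-0.043,-0.024,-0.003],G],[[0,0,0.9],[-0.044,-0.025,-0.003],G],[[0,0,0.8],[-0.043,-0.023,-0.002],G],
[[0,0,0.9],[-0.032,-0.036,-0.0],G],[[0,0,0.8],[-0.032,-0.035,-0.0],G],[[0,0,0.9],[-0.033,-0.035,-0.0],G],[[0,0,0.9],[-0.033,-0.035,-0.0],G],[[0,0,0.8],[-0.034,-0.034,-0.0],G],[[0,0,0.9],[-0.034,-0.033,-0.0],G],[[0,0,0.8],[-0.035,-0.033,-0.0],G],
[[0,0,1.0],[-0.013,-0.046,-0.0],G],[[0,0,1.0],[-0.014,-0.045,-0.0],G],[[0,0,1.0],[-0.014,-0.045,-0.0],G],[[0,0,1.0],[-0.016,-0.045,-0.0],G],[[0,0,1.0],[-0.016,-0.044,-0.0],G],[[0,0,1.0],[-0.017,-0.044,-0.0],G],
```

```bash
python3 -m jog '[[[0,0,0.9],[-0.041,-0.027,-0.003],0],[[0,0,0.9],[-0.042,-0.027,-0.003],0],[[0,0,0.8],[-0.042,-0.026,-0.002],0],[[0,0,0.9],[-0.042,-0.026,-0.003],0],[[0,0,0.9],[-0.043,-0.024,-0.003],0],[[0,0,0.9],[-0.044,-0.025,-0.003],0],[[0,0,0.8],[-0.043,-0.023,-0.002],0],[[0,0,0.9],[-0.032,-0.036,0],0],[[0,0,0.8],[-0.032,-0.035,0],0],[[0,0,0.9],[-0.033,-0.035,0],0]]'
python3 -m jog '[[[0,0,0.9],[-0.033,-0.035,0],0],[[0,0,0.8],[-0.034,-0.034,0],0],[[0,0,0.9],[-0.034,-0.033,0],0],[[0,0,0.8],[-0.035,-0.033,0],0],[[0,0,1],[-0.013,-0.046,0],0],[[0,0,1],[-0.014,-0.045,0],0],[[0,0,1],[-0.014,-0.045,0],0],[[0,0,1],[-0.016,-0.045,0],0],[[0,0,1],[-0.016,-0.044,0],0],[[0,0,1],[-0.017,-0.044,0],0]]'
python3 -m jog '[[[0,0,0],[0,0,0],0],[[0,0,0],[0,0,0],0]]'
python3 - <<'E'
from h import *
plan([(.432,-.2955,.25,54)])
p=camera_params("wrist");print(p["fx"],p["cx"],p["cy"])
a=capture("wrist");cv2.imwrite("pics/w1.png",cv2.resize(a,(800,600),interpolation=cv2.INTER_CUBIC))
E
```

```text
time: 1.45
tcp_pos: [0.4437, 0.1617, 0.2501]
orientation: [0.23, 0.973, 0.0, 0.0]
ft_force: [1.3, -0.2, -0.2]
finger_gap: 0.0855
finger_force: 0.0
time: 2.7
tcp_pos: [0.4316, -0.2965, 0.2502]
orientation: [0.309, 0.951, 0.0, 0.0]
ft_force: [0.5, 0.6, 0.3]
finger_gap: 0.0854
finger_force: 0.0
time: 2.95
tcp_pos: [0.4322, -0.2948, 0.2501]
orientation: [0.309, 0.951, 0.0, -0.0]
ft_force: [0.2, 0.0, 0.7]
finger_gap: 0.0853
finger_force: 0.0
[[0,0,0.0],[-0.0,-0.001,0.0],G],
297.3186396354542 255.6341536590194 190.05576524570193
```

View pics/w1.png

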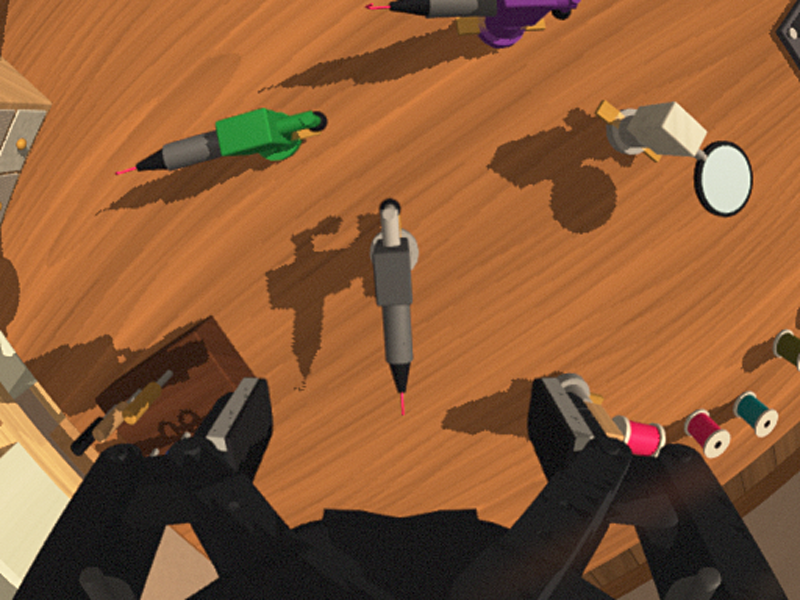

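The wrist view shows the dark grey head centred. Its block's top face runs from about (393,242) to (394,304), and the barrel tip is at (402,413). Next I turn this into a world pose.

Run:
```python
from h import *
f=lambda u,v,z:atz("wrist",u*.64,v*.64,z)
a=f(393,241,.105);b=f(394.5,304,.105);l=f(375,285,.105);r=f(412,285,.105)
print(a,b,(a+b)/2,np.degrees(np.arctan2(*(b-a)[1::-1])),np.linalg.norm(b-a),l,r,(l+r)/2)
cr=f(390,212,.1);t=f(401,392,.085);print(cr,t,np.degrees(np.arctan2(*(t-cr)[1::-1])))
```

```text
[ 0.41180985 -0.28470667  0.105     ] [ 0.44599262 -0.30843431  0.105     ] [ 0.42890123 -0.29657049  0.105     ] -34.76607490066789 0.04161084808357984 [ 0.42822986 -0.31101727  0.105     ] [ 0.44218888 -0.29174217  0.105     ] [ 0.43520937 -0.30137972  0.105     ]
[ 0.39631803 -0.27584818  0.1       ] [ 0.51049498 -0.3497043   0.085     ] -32.89707729911591
```

```bash
python3 -m jog '[[[0,0,-1],[0,-0.002,0.05],0],[[0,0,0],[0,0,0.05],0],[[0,0,0],[0,0,0.05],0],[[0,0,0],[0,0,0.037],0],[[0,0,0],[0,0,0],0],[[0,0,0],[0,0,0],0.5],[[0,0,0],[0,0,0],1],[[0,0,0],[0,0,0],1],[[0,0,0],[0,0,0],1],[[0,0,0],[0,0,0],1]]'
python3 -m jog '[[[0,0,0],[0,0,0],1],[[0,0,0],[0,0,0],1]]'
```

```text
time: 4.25
tcp_pos: [0.4314, -0.2976, 0.0648]
orientation: [0.301, 0.954, -0.001, 0.001]
ft_force: [-0.5, -1.9, 5.0]
finger_gap: 0.0234
finger_force: 58.3
time: 4.5
tcp_pos: [0.4314, -0.2976, 0.0648]
orientation: [0.301, 0.954, -0.001, 0.001]
ft_force: [-0.7, -1.3, 6.4]
finger_gap: 0.0235
finger_force: 58.2
```

```bash
python3 -m jog '[[[0,0,0],[0,0,-0.03],1],[[0,0,0],[0,0,-0.045],1],[[0,0,0],[0,0,-0.045],1],[[0,0,0],[0,0,-0.045],1],[[0,0,0],[0,0,0],1]]'
python3 - <<'E'
from h import *
plan([(.53,-.02,.23,20),(.5215,.2562,.23,-7)])
E
```

```text
time: 5.12
tcp_pos: [0.4321, -0.2974, 0.2318]
orientation: [0.3, 0.954, -0.001, 0.003]
ft_force: [-0.0, 0.4, -4.8]
finger_gap: 0.0233
finger_force: 58.9
[[0,0,5.8],[0.013,0.047,0.0],G],[[0,0,5.9],[0.018,0.046,0.001],G],[[0,0,5.8],[0.022,0.044,-0.0],G],[[0,0,5.9],[0.027,0.041,0.0],G],[[0,0,5.8],[0.031,0.038,0.001],G],[[0,0,5.8],[0.034,0.035,-0.0],G],
[[0,0,4.5],[0.044,0.014,-0.0],G],[[0,0,4.5],[0.045,0.011,-0.0],G],[[0,0,4.5],[0.045,0.008,-0.0],G],[[0,0,4.5],[0.046,0.003,-0.0],G],[[0,0,4.5],[0.046,0.001,-0.0],G],[[0,0,4.5],[0.046,-0.004,-0.0],G],
```

```bash
python3 -m jog '[[[0,0,5.8],[0.013,0.047,0],1],[[0,0,5.9],[0.018,0.046,0.001],1],[[0,0,5.8],[0.022,0.044,0],1],[[0,0,5.9],[0.027,0.041,0],1],[[0,0,5.8],[0.031,0.038,0.001],1],[[0,0,5.8],[0.034,0.035,0],1],[[0,0,4.5],[0.044,0.014,0],1],[[0,0,4.5],[0.045,0.011,0],1],[[0,0,4.5],[0.045,0.008,0],1],[[0,0,4.5],[0.046,0.003,0],1]]'
python3 -m jog '[[[0,0,4.5],[0.046,0.001,0],1],[[0,0,4.5],[0.046,-0.004,0],1],[[0,0,0],[0,0,0.06],1],[[0,0,0],[0,0,0],1],[[0,0,0],[0,0,0],1]]'
python3 - <<'E'
from h import *
plan([(.5215,.2562,.17,-7)])
a=capture("scene");b=capture("side");c=capture("wrist")
C=lambda i,x,y,w,h:cv2.resize(i[y:y+h,x:x+w],(400,300),interpolation=cv2.INTER_CUBIC)
cv2.imwrite("pics/p1.png",np.vstack([np.hstack([C(a,305,105,140,105),C(b,210,225,160,120)]),np.hstack([C(c,0,0,512,384),C(c,176,100,160,120)])]))
E
```

```text
time: 6.38
tcp_pos: [0.522, 0.1661, 0.2225]
orientation: [0.695, 0.719, -0.002, -0.001]
ft_force: [0.9, 0.5, -4.1]
finger_gap: 0.0235
finger_force: 60.2
time: 7.0
tcp_pos: [0.5205, 0.2565, 0.1665]
orientation: [0.749, 0.663, -0.0, -0.0]
ft_force: [-0.5, -0.7, -3.3]
finger_gap: 0.0229
finger_force: 60.8
[[0,0,0.0],[-0.0,0.001,-0.003],G],
```

View pics/p1.png

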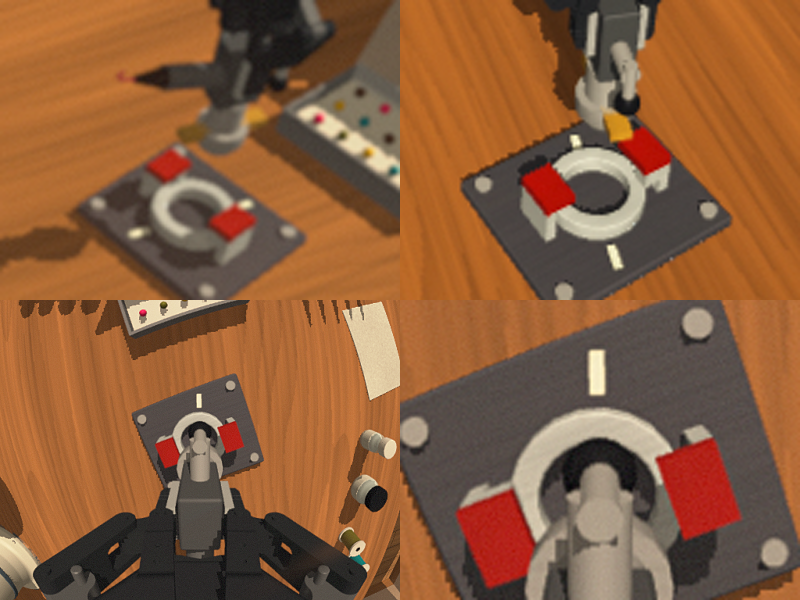

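Run:
```python
from h import *
np.set_printoptions(precision=4,suppress=True)
W=lambda x,y,z:atz("wrist",176+x/2.5,100+y/2.5,z)
A,B,C=W(13,132,.013),W(298,23,.013),W(375,253,.013);print(A,B,C,"ctr",(A+C)/2,np.degrees(np.arctan2(*(B-A)[1::-1])),"dash",W(197,72,.012))
print("claws",W(98,237,.048),W(301,188,.048))
S=lambda x,y,z:atz("scene",305+x/2.857,105+y/2.857,z);D=lambda x,y,z:atz("side",210+x/2.5,225+y/2.5,z)
z0=.102
a,b=S(192,132,z0+.02),S(258,115,z0+.02);print("lugs",a,b,(a+b)/2,"side front lug",D(218,127,z0+.02))
s=arm.sense();print(s["tcp_pos"])
for x in [s["tcp_pos"]]:print(proj("scene",x))
```

```text
[0.4495 0.2891 0.013 ] [0.5709 0.3185 0.013 ] [0.5957 0.2172 0.013 ] ctr [0.5226 0.2531 0.013 ] 13.616218198417647 dash [0.5283 0.3032 0.012 ]
claws [0.4841 0.2502 0.048 ] [0.5615 0.2598 0.048 ]
lugs [0.5195 0.2319 0.122 ] [0.5254 0.2905 0.122 ] [0.5225 0.2612 0.122 ] side front lug [0.5236 0.2855 0.122 ]
[0.5221 0.2569 0.17  ]
(np.float64(387.3195428074699), np.float64(132.40773521327418))
```

Wrist view: the turret ring, both claws and the upper white dash are in line with the head's crank and block. The head sits about 2–3 mm off axis in y, so I shift it and lower in stages.

```bash
python3 -m jog '[[[0,0,0],[-0.003,0,0.02],1],[[0,0,0],[0,0,0.03],1],[[0,0,0],[0,0,0.02],1],[[0,0,0],[0,0,0.01],1],[[0,0,0],[0,0,0],1]]'
```

```text
time: 7.78
tcp_pos: [0.5198, 0.2537, 0.0856]
orientation: [0.749, 0.663, -0.001, -0.0]
ft_force: [0.1, 0.6, -3.7]
finger_gap: 0.0235
finger_force: 60.6
```

```bash
python3 -m jog '[[[0,0,0],[0,0,0.005],1],[[0,0,0],[0,0,0.005],1],[[0,0,0],[0,0,0.003],1],[[0,0,0],[0,0,0],1],[[0,0,0],[0,0,0],1]]'
```

```text
time: 8.4
tcp_pos: [0.5207, 0.2543, 0.077]
orientation: [0.749, 0.663, 0.002, 0.001]
ft_force: [-5.4, -1.4, 9.6]
finger_gap: 0.0235
finger_force: 62.6
```

Run:
```python
from h import *
a=capture("scene");b=capture("side");c=capture("wrist")
C=lambda i,x,y,w,h:cv2.resize(i[y:y+h,x:x+w],(400,300),interpolation=cv2.INTER_CUBIC)
cv2.imwrite("pics/p2.png",np.vstack([np.hstack([C(a,315,125,100,75),C(b,230,250,100,75)]),np.hstack([C(c,0,0,512,384),C(c,176,100,160,120)])]))
```

```text
(no output)
```

View pics/p2.png

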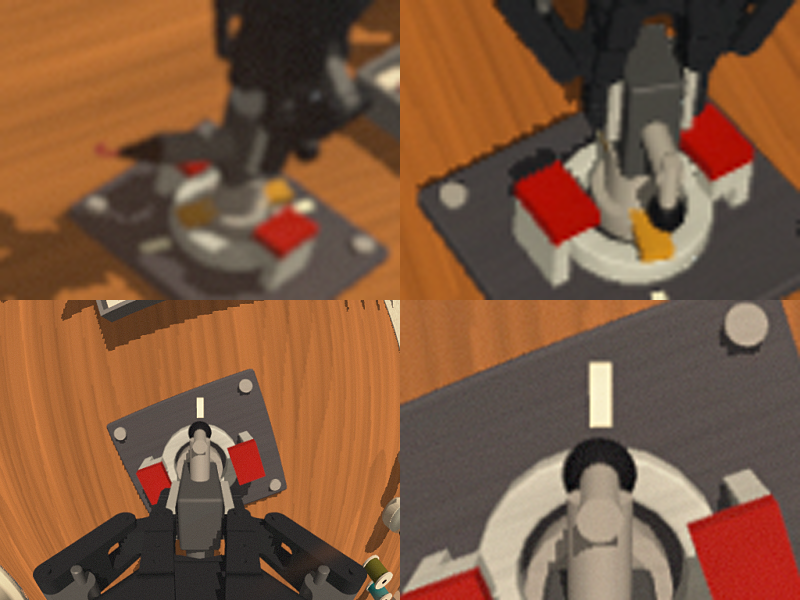

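The head is seated: the side view shows the front lug at (652,240) on the ring rim in the open gap, and the wrist view shows the crank in line with the dash. Now I twist it.

```bash
python3 -m jog '[[[0,0,0],[0,0.0,-0.002],1],[[0,0,7],[0,0,0],1],[[0,0,7],[0,0,0],1],[[0,0,7],[0,0,0],1],[[0,0,7],[0,0,0],1],[[0,0,0],[0,0,0],1]]'
```

```text
time: 9.3
tcp_pos: [0.5218, 0.2538, 0.0771]
orientation: [0.887, 0.462, 0.002, 0.001]
ft_force: [3.4, -1.6, 5.0]
finger_gap: 0.0232
finger_force: 61.9
```

```bash
python3 -m jog '[[[0,0,7],[0,0,0],1],[[0,0,7],[0,0,0],1],[[0,0,7],[0,0,0],1],[[0,0,7],[0,0,0],1],[[0,0,5],[0,0,0],1],[[0,0,0],[0,0,0],1]]'
python3 -c "
from h import *
s=arm.sense();print(s['torque'],s['qpos']);plan([(.52,.255,.077,-77)])"
```

```text
time: 10.05
tcp_pos: [0.5213, 0.2534, 0.0771]
orientation: [0.981, 0.192, 0.002, 0.001]
ft_force: [0.8, -3.7, 5.2]
finger_gap: 0.0234
finger_force: 62.1
[-0.81960866 -0.23625165  0.02063291] [ 0.39480124  0.05859299  1.53813899 -0.00176754  1.54169035  1.57954822]
[[0,0,9.1],[-0.001,-0.002,0.0],G],
```

```bash
python3 -m jog '[[[0,0,5],[0,0,0],1],[[0,0,4],[0,0,0],1],[[0,0,2],[0,0,0],1],[[0,0,0],[0,0,0],1],[[0,0,0],[0,0,0],1]]'
python3 - <<'E'
from h import *
s=arm.sense();print(s['torque'],s['qpos'][5]);plan([(.52,.255,.077,-77)])
a=capture("scene");b=capture("side");c=capture("wrist")
C=lambda i,x,y,w,h:cv2.resize(i[y:y+h,x:x+w],(400,300),interpolation=cv2.INTER_CUBIC)
cv2.imwrite("pics/p3.png",np.vstack([np.hstack([C(a,315,125,100,75),C(b,230,250,100,75)]),np.hstack([C(c,0,0,512,384),C(c,176,100,160,120)])]))
E
```

```text
time: 10.68
tcp_pos: [0.5211, 0.2543, 0.0771]
orientation: [0.995, 0.098, 0.002, -0.0]
ft_force: [2.1, -1.3, 3.9]
finger_gap: 0.0233
finger_force: 62.2
[-0.43371358 -0.27964196  0.71440385] 1.7699116497765492
[[0,0,-1.7],[-0.001,-0.001,0.0],G],
```

View pics/p3.png

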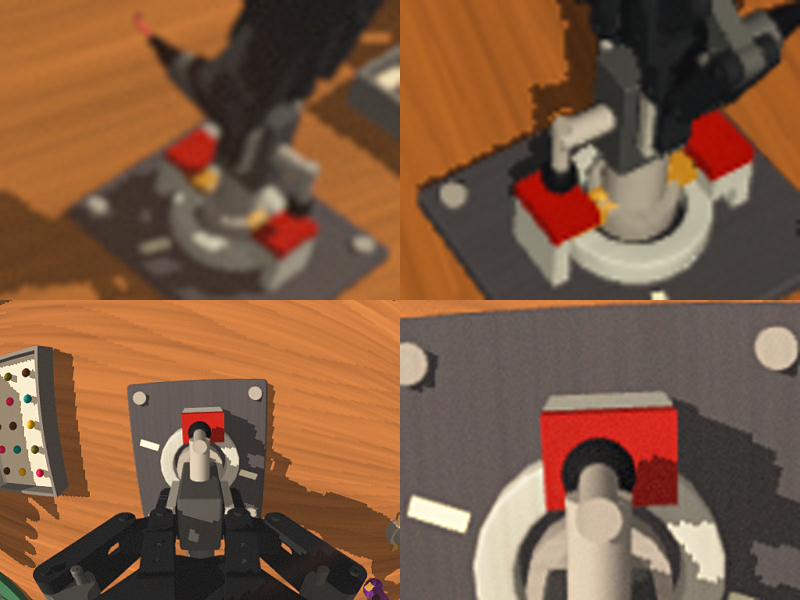

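The lugs are under both claws: in the wrist view the crank lies over the claw and is square to the plate edge. The torque about the vertical is 0.7 N m, so it is at the stops. Next I release and lift.

```bash
python3 -m jog '[[[0,0,-1],[0,0,0],1],[[0,0,0],[0,0,0],0.6],[[0,0,0],[0,0,0],0.2],[[0,0,0],[0,0,0],0],[[0,0,0],[0,0,0],0],[[0,0,0],[0,0,-0.03],0],[[0,0,0],[0,0,-0.05],0],[[0,0,0],[0,0,-0.05],0],[[0,0,0],[0,0,-0.05],0],[[0,0,0],[0,0,0],0]]'
python3 - <<'E'
from h import *
a=capture("scene");b=capture("side");c=capture("wrist")
C=lambda i,x,y,w,h:cv2.resize(i[y:y+h,x:x+w],(400,300),interpolation=cv2.INTER_CUBIC)
cv2.imwrite("pics/p4.png",np.vstack([np.hstack([C(a,0,0,512,384),C(b,230,250,100,75)]),np.hstack([C(c,0,0,512,384),C(c,176,100,160,120)])]))
E
```

```text
time: 12.08
tcp_pos: [0.5214, 0.2545, 0.2613]
orientation: [0.994, 0.105, 0.005, -0.001]
ft_force: [0.5, -0.4, -0.1]
finger_gap: 0.0854
finger_force: 0.0
```

View pics/p4.png

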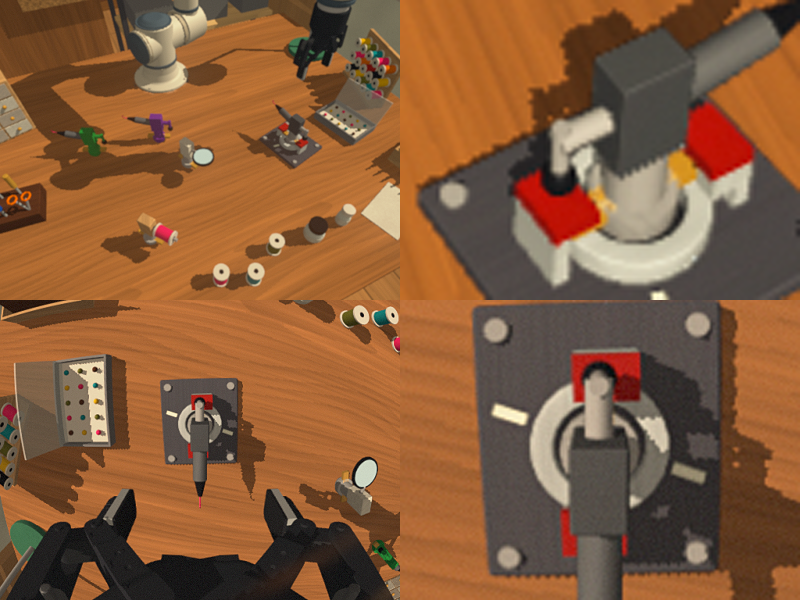

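The head is upright and locked: its axis runs through both red claws, the gripper is clear, and the magnifier and spool heads still stand.

```bash
python3 -c "
from cell import workorder
print(workorder.hand_in())"
```

```text
the job is handed in; nothing more can be done
None
```

The vise head is seated in the turret, twisted clockwise to the stops under both claws and released; the magnifier and spool heads were not touched, and I handed the job in at about 12 s of the 48 s allowed (no verdict came back).

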